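Gather the gold-mended cups into the curing tray

TASK

Gather the three cups mended with gold seams into the wooden curing tray, each standing upright on the middle of the felt disc that has its own glaze colour; keep them upright on the way and set them down gently, without dropping them. Leave the three sound cups, which have no gold seam, standing where they are, and let go of everything at the end.

Things in the scene. Friction and masses are not known exactly. Their poses are not given: they have to be found in the camera images.
- mended_white: Small white glazed cup, MENDED, with three 4 mm gold seams up the outside, over the rim and across the inner floor. Loose, round, straight-sided: 54 mm outside diameter, 50 mm high, wall 4 mm, about 110 g. Upright on the table at the start; origin at the centre of its underside, z up. Can be gripped across its outside at any yaw.
- mended_green: Small celadon green glazed cup, MENDED, with three 4 mm gold seams up the outside, over the rim and across the inner floor. Loose, round, straight-sided: 54 mm outside diameter, 50 mm high, wall 4 mm, about 110 g. Upright on the table at the start; origin at the centre of its underside, z up. Can be gripped across its outside at any yaw.
- mended_blue: Small cobalt blue glazed cup, MENDED, with three 4 mm gold seams up the outside, over the rim and across the inner floor. Loose, round, straight-sided: 54 mm outside diameter, 50 mm high, wall 4 mm, about 110 g. Upright on the table at the start; origin at the centre of its underside, z up. Can be gripped across its outside at any yaw.
- whole_white: Small white glazed cup, SOUND: plain glaze, no gold seam anywhere; a look-alike that stays. Low clutter (a brush, a stick, under 15 mm high) lies among the cups. Loose, round, straight-sided: 54 mm outside diameter, 50 mm high, wall 4 mm, about 110 g. Upright on the table at the start; origin at the centre of its underside, z up. Can be gripped across its outside at any yaw.
- whole_green: Small celadon green glazed cup, SOUND: plain glaze, no gold seam anywhere; a look-alike that stays. Low clutter (a brush, a stick, under 15 mm high) lies among the cups. Loose, round, straight-sided: 54 mm outside diameter, 50 mm high, wall 4 mm, about 110 g. Upright on the table at the start; origin at the centre of its underside, z up. Can be gripped across its outside at any yaw.
- whole_blue: Small cobalt blue glazed cup, SOUND: plain glaze, no gold seam anywhere; a look-alike that stays. Low clutter (a brush, a stick, under 15 mm high) lies among the cups. Loose, round, straight-sided: 54 mm outside diameter, 50 mm high, wall 4 mm, about 110 g. Upright on the table at the start; origin at the centre of its underside, z up. Can be gripped across its outside at any yaw.
- tray: Shallow brown wooden curing tray, fixed: 290 mm long (its x axis), 110 mm wide (y), rim 16 mm high and 7 mm thick, floor 7 mm above the table. Origin at the centre of its underside. Three coloured felt discs lie in a row along its x axis, 85 mm apart, the middle one at its centre; which colour is where varies.
- pad_white: White flat felt disc on the tray floor, 70 mm diameter, 3 mm thick, fixed; the place for the mended white cup. Origin at the centre of its underside, so its top, on which the cup stands, is 3 mm above the origin (10 mm above the table).
- pad_green: Celadon green flat felt disc on the tray floor, 70 mm diameter, 3 mm thick, fixed; the place for the mended celadon green cup. Origin at the centre of its underside, so its top, on which the cup stands, is 3 mm above the origin (10 mm above the table).
- pad_blue: Cobalt blue flat felt disc on the tray floor, 70 mm diameter, 3 mm thick, fixed; the place for the mended cobalt blue cup. Origin at the centre of its underside, so its top, on which the cup stands, is 3 mm above the origin (10 mm above the table).
Things that resemble listed ones, but are neither listed nor needed, are in the scene too. Leave any red look-alike of the mended_blue alone.

How it is judged:
At the end, for the whole second after the job is handed in: Each mended cup stands upright (within 0.1 rad) on the felt disc of its own colour, its axis within 12 mm of the disc's centre, released and at rest; each sound cup stands upright within 25 mm of where it stood at the start (horizontal distance between mended_white and pad_white below 0.012 m and z of mended_white in the frame of pad_white between 0 and 0.006 m and angle between each of mended_white, mended_green, mended_blue, whole_white, whole_green, whole_blue's own z axis and vertical below 0.1 rad and linear speed of each of mended_white, mended_green, mended_blue below 0.02 m/s and contact force between each of mended_white, mended_green, mended_blue and the fingers below 0.05 N and horizontal distance between mended_green and pad_green below 0.012 m and z of mended_green in the frame of pad_green between 0 and 0.006 m and horizontal distance between mended_blue and pad_blue below 0.012 m and z of mended_blue in the frame of pad_blue between 0 and 0.006 m and distance of each of whole_white, whole_green, whole_blue from where it was at the start of the episode below 0.025 m); the robot touches nothing.
It fails at once if a mended cup is tipped by more than about 35 degrees (angle between any of mended_white, mended_green, mended_blue's own z axis and vertical above 0.6 rad).
It fails at once if a mended cup is dropped: it moves faster than 0.6 m/s while its underside is less than 40 mm above the table ((height (world z) of mended_white below 0.04 m and linear speed of mended_white above 0.6 m/s) or (height (world z) of mended_green below 0.04 m and linear speed of mended_green above 0.6 m/s) or (height (world z) of mended_blue below 0.04 m and linear speed of mended_blue above 0.6 m/s)).
It fails at once if a sound cup is moved more than 25 mm from where it stood (distance of any of whole_white, whole_green, whole_blue from where it was at the start of the episode above 0.025 m).
It also fails if it takes over 88 s, if anything falls off the work surface, if the arm or the gripper's body presses on something with over 40 N, if the wrist force passes 120 N, or if a joint passes its speed limit or range.

ROBOT

A 6-joint arm with a two-finger parallel gripper is mounted at the origin on the work surface. World frame = base frame: x ahead of the robot, y to its left, z up, the work surface at z = 0. Lengths are in m, angles in rad, forces in N, time in s.
With the tool pointing down it reaches from about 0.35 to 0.775 m from the base axis. Payload 7.3 kg.
Tool frame: the origin (TCP) lies at the centre of the arm's flange, where the gripper is bolted on; the fingertips stand 178 mm ahead of it and the grasp point (between the pads) lies 159 mm ahead of it (tip_extent is the distance from the TCP to the fingertips, in m); z points along the fingers, y is the line along which they close (so a half turn about z gives the same grasp; the last joint's range is limited). The gripper opens to 92 mm and grips with 3 to 60 N. Pads are 19 mm wide; open, the fingers measure 130 mm over their backs; the gripper's body (75 mm by 190 mm) begins 47 mm behind the grasp point.
Start: joints at [-1.379, 0.342, 1.524, -0, 1.275, -0.146], TCP at [0.174, -0.495, 0.405] pointing down, gripper open.
Joint ranges: [-2.53, 2.53], [-0.77, 2.02], [0.04, 2.7], [-1, 4.14], [0.28, 2.66], [-3.11, 3.11]. Speed limits (rad/s): [2.57, 2.57, 3.14, 3.14, 3.14, 3.14].

INTERFACE

Orientations are given as [roll, pitch, yaw] about the fixed x, y, z axes, in that order (R = Rz(yaw) Ry(pitch) Rx(roll)).
In Python, from cell import * gives the robot as it stands.
- The arm moves only by the tool arm_command, never from a script. Its arguments are lists of equal length, an entry for each row: "xyz": the shift along the world's x, y, z in mm, a list of three; "spin": the turn about the world's z in degrees. In form: {"xyz": [[tx, ty, tz], ...], "spin": [spin, ...]}. A call has 1 to 20 rows; each row shifts and turns the commanded pose from where the row before left it; what a row does not reach is not made up. A row lasts 1/10 s, in which the tool goes at most 50 mm and 8.59 degrees, less where a joint would pass 70% of its speed; a pose out of reach is approached as far as the arm can. A call with a gripper value outside its range is refused whole. "jaw" is the opening, from -1 (shut) to 1 (fully open), set as the call begins (left out, the last holds). The fingers move at their own pace and stop on an object; "squeeze" is the grip in N (left out, the last holds). Time passes only in rows, so rows that do not move let the fingers close. It gives the time, the measured TCP pose, the force, the opening and the grip force at its end, in the units of the state.
- observe(): the state, without advancing time (a new reading comes with each control period).
- read_camera(name): name is "side" or "top"; returns a dict with "img" (420x560x3 uint8, red, green, blue), "depth" (420x560 float32, m along the optical axis (not along the pixel's ray), 0 where there is no reading), "fx", "fy", "cx", "cy" (pixels), "world_from_camera" (4x4, takes a point from camera to world coordinates). Camera axes: x right, y up, looking along -z (the intrinsics and any distortion apply to the point x, -y, -z); pixel columns grow to the right and rows downward; lengths in m; the calibration is good to about 2 mm. A picture is of the moment at which its call begins.
- hand_in(): hands the job in; it is judged then, once.
The state is a dict: "time": time; "qpos": joint angles; "qvel": joint speeds; "joint_efforts": joint torques, N m; "tool_pos": TCP position; "tool_rot": TCP orientation; "contact_force": force on the tool from outside, world axes, zero at the start; "torque": the same for the moment, N m; "opening": finger opening in m; "grip_force": force on a finger pad.
Only numpy, scipy, OpenCV 4.12 (cv2) and the standard library are available. Lean on these libraries where they do the work, as an engineer would, in place of code of your own. Each camera call takes 0.05 s, during which the arm holds its last target. There are 200 camera calls.

## Working session

There is one attempt and no reset: what is moved stays moved. The work goes in short steps, Python scripts to look and compute and a tool call to move; the robot and the scene stay as the last step left them, time stands still between calls to the robot, and variables do not carry over. Pictures are saved under pics/ and viewed, at most 14 in all, crops included, and the job is handed in when it is done.

Besides the shell and the picture viewer there is one more tool, called as a command line: name --pt "numbers of a row" for each row, then --argument value for the rest. arm_command: Moves the arm, as the interface text tells. Its arguments: {"type":"object","properties":{"xyz":{"type":"array","items":{"type":"array","items":{"type":"number"}}},"spin":{"type":"array","items":{"type":"number"}},"jaw":{"type":"number"},"squeeze":{"type":"number"}},"required":["xyz","spin"]}

```bash
mkdir -p pics; cat > h.py <<'E'
from cell import *
import numpy as np, cv2
def ray(c,u,v,z):
    T=np.array(c["world_from_camera"]); d=T[:3,:3]@np.array([(u-c["cx"])/c["fx"],-(v-c["cy"])/c["fy"],-1]); o=T[:3,3]
    return o+d*(z-o[2])/d[2]
def pts(c):
    d=c["depth"]; v,u=np.indices(d.shape); T=np.array(c["world_from_camera"])
    P=np.stack([(u-c["cx"])/c["fx"]*d,-(v-c["cy"])/c["fy"]*d,-d],-1)
    return P@T[:3,:3].T+T[:3,3]
E
python3 - <<'E'
from h import *
for n in("top","side"):
    c=read_camera(n); cv2.imwrite(f"pics/{n}0.png",c["img"][:,:,::-1]); np.save(n+"0.npy",c,allow_pickle=True)
    print(n,{k:c[k] for k in c if k not in("img","depth")})
    P=pts(c); d=c["depth"]
    m=((P[...,2]>.042)&(P[...,2]<.056)&(d>0)).astype(np.uint8)
    k,l,s,ce=cv2.connectedComponentsWithStats(m)
    for i in range(1,k):
        if s[i,4]>40:
            q=P[l==i]; print(s[i],q.mean(0).round(4),q.min(0).round(4),q.max(0).round(4), c["img"][l==i].mean(0).round())
E
```

```text
top {'fx': 492.7568879918258, 'fy': 492.7568879918258, 'cx': 277.7059988685192, 'cy': 209.3378994119084, 'world_from_camera': array([[ 3.92678326e-04,  9.92780231e-01, -1.19946898e-01,
         3.69458334e-01],
       [-9.99780059e-01, -2.12535332e-03, -2.08642388e-02,
        -5.44487724e-03],
       [-2.09685333e-02,  1.19928710e-01,  9.92561044e-01,
         1.11925859e+00],
       [ 0.00000000e+00,  0.00000000e+00,  0.00000000e+00,
         1.00000000e+00]])}
[426  43  32  26 113] [ 0.835  -0.3423  0.0494] [ 0.8204 -0.387   0.0421] [ 0.8779 -0.3195  0.056 ] [129.  64.  39.]
[173  64  26  17  76] [0.8064 0.2191 0.0488] [0.7968 0.1983 0.0422] [0.8341 0.2549 0.0559] [108.  56.  20.]
[360  67  26  16  82] [ 0.7977 -0.1905  0.0486] [ 0.7884 -0.2249  0.042 ] [ 0.8236 -0.1685  0.0559] [160. 157. 146.]
[495 107  11   8  42] [ 0.7182 -0.4751  0.0487] [ 0.7119 -0.4847  0.0421] [ 0.7276 -0.4669  0.056 ] [31. 25. 24.]
[321 135  25  25 156] [ 0.6382 -0.1061  0.0486] [ 0.6113 -0.1324  0.0421] [ 0.6655 -0.0792  0.0541] [118. 199. 138.]
[385 142  26  24 160] [ 0.6239 -0.2474  0.0485] [ 0.5969 -0
[... 2921 characters left out ...]
899 -0.0562  0.0518] [216. 208. 194.]
[350 196  30  20 289] [ 0.3446 -0.0227  0.0468] [ 0.3189 -0.0531  0.042 ] [0.3707 0.0029 0.0511] [184.  50.  47.]
[201 199  31  20 285] [0.6069 0.0184 0.047 ] [ 0.5809 -0.0114  0.042 ] [0.6337 0.044  0.0517] [ 55.  87. 163.]
[292 205  31  21 304] [0.4456 0.0185 0.0472] [ 0.4194 -0.0103  0.042 ] [0.472  0.0444 0.0513] [ 75.  95. 157.]
[527 211  33  36 327] [0.0613 0.0269 0.0488] [ 0.0437 -0.0313  0.042 ] [0.0719 0.0576 0.056 ] [138. 131. 122.]
[356 228  35  25 373] [0.3359 0.0795 0.0471] [0.3098 0.0497 0.0421] [0.3631 0.1056 0.052 ] [183.  49.  46.]
[  2 268  51  31 411] [0.8139 0.2494 0.0492] [0.7979 0.2112 0.0421] [0.8502 0.2636 0.056 ] [124.  77.  38.]
```

View pics/top0.png

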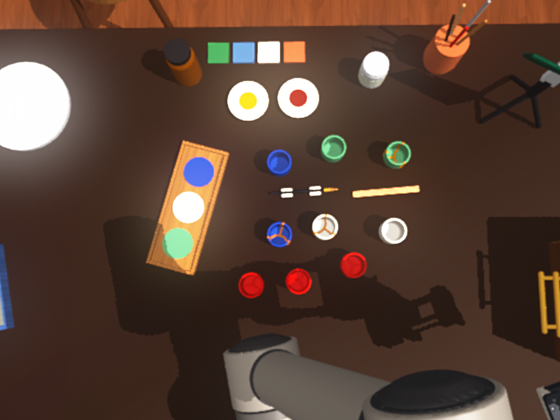

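View pics/side0.png

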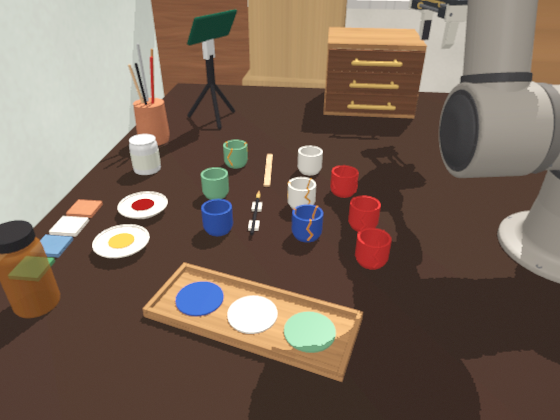

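The top view shows six cups in the white, green and blue glazes, plus three red ones that I'll leave alone. By colour:
- **White:** (325,227) shows gold lines, (393,231) is plain.
- **Green:** (397,155) shows gold, (333,148) is plain.
- **Blue:** (280,235) shows gold, (279,162) is plain.

So the mended cups are (325,227), (397,155) and (280,235). The tray discs are blue (198,172), white (188,208) and green (179,243). I'll confirm the cups in one crop and measure.

```bash
python3 - <<'E'
from h import *
T=np.load("top0.npy",allow_pickle=True).item(); S=np.load("side0.npy",allow_pickle=True).item()
a=cv2.resize(T["img"][130:255,258:418,::-1],(800,625),interpolation=cv2.INTER_CUBIC)[:600]
b=S["img"]
cv2.imwrite("pics/crop1.png",a)
seeds={"mw":(.461,-.084),"mg":(.624,-.247),"mb":(.444,.016),"ww":(.452,-.233),"wg":(.638,-.105),"wb":(.606,.016)}
for n,c in(("top",T),("side",S)):
    P=pts(c); d=c["depth"]
    for k,(x,y) in seeds.items():
        r=np.hypot(P[...,0]-x,P[...,1]-y); m=(r<.04)&(P[...,2]>.046)&(d>0)
        q=P[m][:,:2].astype(np.float32); (cx,cy),R=cv2.minEnclosingCircle(q)
        print(n,k,round(cx,4),round(cy,4),round(R,4),len(q))
    h=cv2.cvtColor(c["img"],cv2.COLOR_RGB2HSV); H,Sa,V=cv2.split(h)
    roi=(d>0)&(P[...,2]<.022)&(P[...,2]>-.005)&(P[...,1]>.13)&(P[...,0]<.72)&(P[...,0]>.3)
    for k,m in {"blue":(H>105)&(H<130)&(Sa>120),"green":(H>50)&(H<95)&(Sa>60),"white":(Sa<60)&(V>150)}.items():
        m=(m&roi).astype(np.uint8); kk,l,s,ce=cv2.connectedComponentsWithStats(m); i=1+s[1:,4].argmax()
        cn=max(cv2.findContours((l==i).astype(np.uint8),0,1)[0],key=cv2.contourArea); e=cv2.fitEllipse(cv2.convexHull(cn))
        w=np.array([ray(c,u,v,.01) for u,v in cn[:,0]]).astype(np.float32)[:,:2]
        print(n,k,ray(c,*e[0],.01).round(4),"enc",cv2.minEnclosingCircle(w),s[i,4],np.median(P[l==i][:,2]).round(4))
o=observe(); print(o["tool_pos"],o["tool_rot"],o["opening"],o["time"])
E
```

```text
top mw 0.4613 -0.0845 0.0271 133
top mg 0.6236 -0.2474 0.0276 130
top mb 0.4448 0.0148 0.0268 127
top ww 0.452 -0.2337 0.0274 135
top wg 0.6384 -0.1062 0.0273 133
top wb 0.6059 0.015 0.0271 127Traceback (most recent call last):
  File "<stdin>", line 19, in <module>
cv2.error: OpenCV(4.12.0) /io/opencv/modules/imgproc/src/shapedescr.cpp:201: error: (-215:Assertion failed) count >= 0 && (depth == CV_32F || depth == CV_32S) in function 'minEnclosingCircle'
```

View pics/crop1.png

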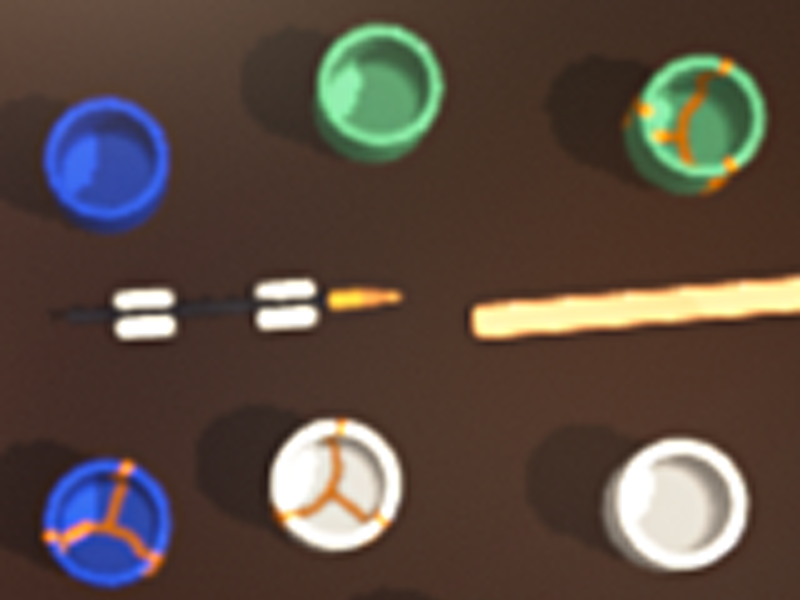

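The crop confirms the mended cups. Gold seams are on the white cup (335,485), the green cup (695,120) and the blue cup (108,520). The other three are plain. Next are the disc measurements.

```bash
python3 - <<'E'
from h import *
T=np.load("top0.npy",allow_pickle=True).item(); S=np.load("side0.npy",allow_pickle=True).item()
seeds={"mw":(.461,-.084),"mg":(.624,-.247),"mb":(.444,.016)}
for n,c in(("top",T),("side",S)):
    P=pts(c); d=c["depth"]
    for k,(x,y) in seeds.items():
        r=np.hypot(P[...,0]-x,P[...,1]-y); m=(r<.04)&(P[...,2]>.044)&(d>0)
        print(n,k,cv2.minEnclosingCircle(P[m][:,:2].astype(np.float32)),P[m][:,2].max())
    h=cv2.cvtColor(c["img"],cv2.COLOR_RGB2HSV); H,Sa,V=cv2.split(h)
    roi=(d>0)&(P[...,2]<.025)&(P[...,2]>-.005)&(P[...,1]>.12)&(P[...,1]<.32)&(P[...,0]<.72)&(P[...,0]>.3)
    for k,m in {"blue":(H>105)&(H<130)&(Sa>120),"green":(H>50)&(H<95)&(Sa>60),"white":(Sa<60)&(V>150)}.items():
        m=(m&roi).astype(np.uint8); kk,l,s,ce=cv2.connectedComponentsWithStats(m); i=1+s[1:,4].argmax()
        cn=max(cv2.findContours((l==i).astype(np.uint8),0,1)[0],key=cv2.contourArea); e=cv2.fitEllipse(cn)
        w=np.array([ray(c,u,v,.01)[:2] for u,v in cn[:,0]],dtype=np.float32)
        print(n,k,ray(c,*e[0],.01).round(4),"enc",cv2.minEnclosingCircle(w),np.median(P[l==i][:,2]).round(4))
o=observe(); print(o["tool_pos"],o["tool_rot"],o["opening"],o["time"])
E
```

```text
top mw ((0.46125200390815735, -0.08513540029525757), 0.027608482167124748) 0.053825352301040796
top mg ((0.6239468455314636, -0.2477695345878601), 0.02794991061091423) 0.05603649660085641
top mb ((0.4448849558830261, 0.014556439593434334), 0.026959437876939774) 0.05364858170976983
top blue [0.5915 0.2002 0.01  ] enc ((0.5917543172836304, 0.20023119449615479), 0.034064821898937225) 0.0093
top green [0.4277 0.2448 0.01  ] enc ((0.4275795817375183, 0.2452174574136734), 0.03407490998506546) 0.0094
top white [0.5096 0.2224 0.01  ] enc ((0.5098819732666016, 0.22253632545471191), 0.03618133068084717) 0.0093
side mw ((0.4625566005706787, -0.08335888385772705), 0.028181154280900955) 0.051802189717780944
side mg ((0.623469889163971, -0.24626192450523376), 0.029795950278639793) 0.051186102315136706
side mb ((0.44596362113952637, 0.01678057760000229), 0.028429919853806496) 0.05126496143640524
side blue [0.592  0.2034 0.01  ] enc ((0.5921872854232788, 0.20188641548156738), 0.034865602850914) 0.01
side green [0.4384 0.2062 0.01  ] enc ((0.4261126220226288, 0.2603556513786316), 0.03145143389701843) 0.0098
side white [0.5103 0.2258 0.01  ] enc ((0.5107553601264954, 0.22415994107723236), 0.03664282709360123) 0.0099
[ 0.17398283 -0.49519412  0.40412616] [-3.14020824e+00 -2.08369158e-04  3.37779491e-01] 0.09168587600121994 0.1
```

arm_command --pt "18 34 -4" --pt "18 34 -4" --pt "18 34 -4" --pt "18 34 -4" --pt "18 34 -4" --pt "18 34 -4" --pt "18 34 -4" --pt "18 34 -4" --pt "18 34 -4" --pt "18 34 -4" --pt "18 34 -4" --pt "18 34 -4" --pt "18 34 -4" --pt "18 34 -4" --pt "18 34 -4" --pt "0 0 0" --pt "0 0 0" --pt "0 0 0" --spin '[-3.3,-3.3,-3.3,-3.3,-3.3,-3.3,-3.3,-3.3,-3.3,-3.3,-3.3,-3.3,-3.3,-3.3,-3.3,0,0,0]' --jaw 1 --squeeze 12

```text
time: 1.9
tool_pos: [0.4437, 0.0141, 0.3446]
tool_rot: [3.141, 0.001, -0.526]
contact_force: [-0.2, 0.3, 0.3]
opening: 0.0916
grip_force: 0.0
```

arm_command --pt "1 1 -15" --pt "0 0 -20" --pt "0 0 -20" --pt "0 0 -20" --pt "0 0 -20" --pt "0 0 -20" --pt "0 0 -15" --pt "0 0 -10" --pt "0 0 -7" --pt "0 0 0" --pt "0 0 0" --spin '[0,0,0,0,0,0,0,0,0,0,0]'

```text
time: 3.0
tool_pos: [0.4452, 0.0154, 0.1981]
tool_rot: [-3.141, -0.001, -0.526]
contact_force: [-0.0, -0.2, 0.6]
opening: 0.0921
grip_force: 0.0
```

arm_command --pt "0 0 0" --pt "0 0 0" --pt "0 0 0" --pt "0 0 0" --pt "0 0 0" --pt "0 0 0" --pt "0 0 0" --pt "0 0 0" --pt "0 0 0" --pt "0 0 0" --spin '[0,0,0,0,0,0,0,0,0,0]' --jaw -0.1

```text
time: 4.0
tool_pos: [0.445, 0.0156, 0.1978]
tool_rot: [3.141, 0.0, -0.526]
contact_force: [-0.2, -1.0, 2.4]
opening: 0.0521
grip_force: 12.0
```

arm_command --pt "0 0 5" --pt "0 0 10" --pt "0 0 20" --pt "0 0 25" --pt "0 0 20" --pt "0 0 10" --pt "6 7.5 0" --pt "12 15 0" --pt "15 19 0" --pt "15 19 0" --pt "15 19 0" --pt "15 19 0" --pt "15 19 0" --pt "15 19 0" --pt "15 19 0" --pt "12 15 0" --pt "8 10.5 0" --pt "4 5 0" --pt "0 0 0" --pt "0 0 0" --spin '[0,0,0,0,0,0,0,0,0,0,0,0,0,0,0,0,0,0,0,0]'

```text
time: 6.0
tool_pos: [0.5917, 0.2016, 0.287]
tool_rot: [3.14, 0.001, -0.526]
contact_force: [-0.2, -0.0, -0.8]
opening: 0.0521
grip_force: 12.0
```

```bash
python3 - <<'E'
from h import *
for n in("top","side"):
    c=read_camera(n); cv2.imwrite(f"pics/{n}1.png",c["img"][:,:,::-1])
E
```

```text
(no output)
```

View pics/side1.png

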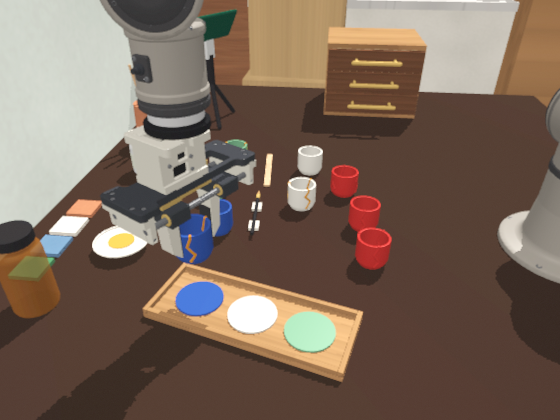

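The side view shows the seamed blue cup held upright at (195,240), above the blue disc at (200,298), with the other cups unmoved. Now I'll lower it.

arm_command --pt "0 0 -8" --pt "0 0 -15" --pt "0 0 -18" --pt "0 0 -15" --pt "0 0 -10" --pt "0 0 -5" --pt "0 0 -3" --pt "0 0 -2" --pt "0 0 -1" --pt "0 0 -1" --pt "0 0 0" --pt "0 0 0" --spin '[0,0,0,0,0,0,0,0,0,0,0,0]'

```text
time: 7.3
tool_pos: [0.5921, 0.2017, 0.21]
tool_rot: [-3.141, -0.0, -0.526]
contact_force: [-0.2, 0.8, -1.5]
opening: 0.0524
grip_force: 12.0
```

arm_command --pt "0 0 -1" --pt "0 0 0" --pt "0 0 -1" --pt "0 0 0" --spin '[0,0,0,0]'

```text
time: 7.7
tool_pos: [0.5921, 0.2016, 0.2078]
tool_rot: [-3.142, -0.0, -0.526]
contact_force: [-0.0, 0.0, -0.5]
opening: 0.0521
grip_force: 12.0
```

arm_command --pt "0 0 -1" --pt "0 0 0" --pt "0 0 0" --spin '[0,0,0]'

```text
time: 8.0
tool_pos: [0.5921, 0.2016, 0.2077]
tool_rot: [-3.141, -0.001, -0.526]
contact_force: [-2.8, -1.9, 5.4]
opening: 0.0524
grip_force: 12.0
```

arm_command --pt "0 0 0" --pt "0 0 0" --pt "0 0 0" --pt "0 0 0" --pt "0 0 0" --spin '[0,0,0,0,0]' --jaw 0.4

```text
time: 8.5
tool_pos: [0.592, 0.2017, 0.2066]
tool_rot: [3.141, 0.0, -0.526]
contact_force: [0.1, 0.4, 0.1]
opening: 0.0643
grip_force: 0.0
```

arm_command --pt "0 0 0" --pt "0 0 0" --pt "0 0 0" --pt "0 0 5" --pt "0 0 20" --pt "0 0 30" --pt "0 0 25" --pt "-7 -15 0" --pt "-12 -26 0" --pt "-13 -29 0" --pt "-14 -31 0" --pt "-14 -31 0" --pt "-14 -31 0" --pt "-14 -31 0" --pt "-14 -31 0" --pt "-13 -29 0" --pt "-10 -20 0" --pt "-5 -12 0" --pt "0 0 0" --pt "0 0 0" --spin '[0,0,0,0,0,0,0,0,0,0,0,0,0,0,0,0,0,0,0,0]' --jaw 1

```text
time: 10.5
tool_pos: [0.4623, -0.084, 0.287]
tool_rot: [-3.141, -0.001, -0.527]
contact_force: [-0.0, 1.4, -0.3]
opening: 0.0919
grip_force: 0.0
```

```bash
cat > chk.py <<'E'
from h import *
import sys
pads={"b":(.592,.2015),"w":(.510,.224),"g":(.428,.246)}
cups={"mw":(.462,-.084),"mg":(.624,-.247),"ww":(.452,-.233),"wg":(.639,-.105),"wb":(.606,.016)}
for n in("top","side"):
    c=read_camera(n); cv2.imwrite(f"pics/{n}_{sys.argv[1]}.png",c["img"][:,:,::-1]); P=pts(c); d=c["depth"]
    for k,(x,y) in {**pads,**cups}.items():
        b=.01 if k in pads else 0
        m=(np.hypot(P[...,0]-x,P[...,1]-y)<.045)&(P[...,2]>.044+b)&(P[...,2]<.058+b)&(d>0)
        if m.sum()>50: (a,e),r=cv2.minEnclosingCircle(P[m][:,:2].astype(np.float32)); print(n,k,round(a,4),round(e,4),round(r,4))
E
python3 chk.py a
```

```text
top b 0.5913 0.2004 0.0278
top mg 0.6232 -0.2476 0.0279
top ww 0.452 -0.2348 0.027
top wg 0.6381 -0.1064 0.0273
top wb 0.6055 0.0151 0.0274
side b 0.5932 0.2023 0.0279
side mw 0.4623 -0.0827 0.0281
side mg 0.625 -0.2453 0.0293
side ww 0.4548 -0.2324 0.0281
side wg 0.6399 -0.1044 0.028
side wb 0.6067 0.0158 0.0283
```

Blue is centred to within about 1 mm. On to white: descend 90 mm from 0.287 and grip.

arm_command --pt "0 0 -10" --pt "0 0 -20" --pt "0 0 -20" --pt "0 0 -18" --pt "0 0 -12" --pt "0 0 -6" --pt "0 0 -3" --pt "0 0 0" --pt "0 0 0" --spin '[0,0,0,0,0,0,0,0,0]'

```text
time: 11.5
tool_pos: [0.4622, -0.0843, 0.1981]
tool_rot: [-3.142, -0.001, -0.526]
contact_force: [-0.0, 0.2, -0.2]
opening: 0.0923
grip_force: 0.0
```

arm_command --pt "0 0 0" --pt "0 0 0" --pt "0 0 0" --pt "0 0 0" --pt "0 0 0" --pt "0 0 0" --pt "0 0 0" --pt "0 0 0" --pt "0 0 0" --pt "0 0 0" --spin '[0,0,0,0,0,0,0,0,0,0]' --jaw -0.1

```text
time: 12.5
tool_pos: [0.462, -0.0844, 0.1978]
tool_rot: [3.141, -0.0, -0.526]
contact_force: [-0.6, -0.9, 1.1]
opening: 0.0522
grip_force: 12.0
```

arm_command --pt "0 0 5" --pt "0 0 10" --pt "0 0 20" --pt "0 0 25" --pt "0 0 20" --pt "0 0 10" --pt "2 10 0" --pt "3 20 0" --pt "4 28 0" --pt "5 30 0" --pt "5 30 0" --pt "5 30 0" --pt "5 30 0" --pt "5 30 0" --pt "4 30 0" --pt "4 28 0" --pt "3 20 0" --pt "2 14 0" --pt "1 8 0" --pt "0 0 0" --spin '[0,0,0,0,0,0,0,0,0,0,0,0,0,0,0,0,0,0,0,0]'

```text
time: 14.5
tool_pos: [0.5098, 0.2243, 0.2871]
tool_rot: [3.141, 0.001, -0.525]
contact_force: [0.6, -0.2, -0.1]
opening: 0.052
grip_force: 12.0
```

arm_command --pt "0 0 0" --pt "0 0 -8" --pt "0 0 -15" --pt "0 0 -18" --pt "0 0 -15" --pt "0 0 -10" --pt "0 0 -5" --pt "0 0 -3" --pt "0 0 -2" --pt "0 0 -1" --pt "0 0 -1" --pt "0 0 -1" --pt "0 0 0" --pt "0 0 0" --spin '[0,0,0,0,0,0,0,0,0,0,0,0,0,0]'

```text
time: 15.9
tool_pos: [0.51, 0.2237, 0.2088]
tool_rot: [-3.142, -0.0, -0.526]
contact_force: [-0.3, -0.1, -1.8]
opening: 0.0521
grip_force: 12.0
```

arm_command --pt "0 0 -1" --pt "0 0 0" --pt "0 0 -0.7" --pt "0 0 0" --pt "0 0 0" --spin '[0,0,0,0,0]'

```text
time: 16.4
tool_pos: [0.5101, 0.2236, 0.2077]
tool_rot: [-3.141, -0.001, -0.526]
contact_force: [-1.3, -1.0, 4.6]
opening: 0.052
grip_force: 12.0
```

arm_command --pt "0 0 0" --pt "0 0 0" --pt "0 0 0" --pt "0 0 0" --pt "0 0 0" --spin '[0,0,0,0,0]' --jaw 0.4

```text
time: 16.9
tool_pos: [0.51, 0.2237, 0.2069]
tool_rot: [3.141, 0.0, -0.526]
contact_force: [-0.1, 0.9, 0.4]
opening: 0.0639
grip_force: 0.0
```

arm_command --pt "0 0 5" --pt "0 0 20" --pt "0 0 30" --pt "0 0 25" --pt "3 -15 0" --pt "7 -30 0" --pt "9 -40 0" --pt "9 -40 0" --pt "9 -40 0" --pt "9 -40 0" --pt "9 -40 0" --pt "9 -40 0" --pt "9 -40 0" --pt "9 -40 0" --pt "9 -40 0" --pt "9 -36 0" --pt "8 -20 0" --pt "6 -10 0" --pt "0 0 0" --pt "0 0 0" --spin '[0,0,0,0,0,0,0,0,0,0,0,0,0,0,0,0,0,0,0,0]' --jaw 1

```text
time: 18.9
tool_pos: [0.6235, -0.2473, 0.2862]
tool_rot: [3.142, 0.002, -0.527]
contact_force: [-0.1, -0.0, -0.2]
opening: 0.0916
grip_force: 0.0
```

```bash
python3 chk.py b
```

```text
top b 0.5915 0.2004 0.0277
top w 0.509 0.223 0.0272
top wg 0.6385 -0.1063 0.0276
top wb 0.606 0.0155 0.0272
side b 0.5922 0.2023 0.028
side w 0.5102 0.2249 0.0279
side mg 0.6241 -0.2458 0.0285
side ww 0.4534 -0.2324 0.028
side wg 0.6404 -0.1035 0.0285
side wb 0.6065 0.0164 0.0281
```

White is centred too. Green next.

arm_command --pt "0 0 -10" --pt "0 0 -20" --pt "0 0 -20" --pt "0 0 -18" --pt "0 0 -12" --pt "0 0 -6" --pt "0 0 -2.5" --pt "0 0 0" --pt "0 0 0" --spin '[0,0,0,0,0,0,0,0,0]'

```text
time: 19.9
tool_pos: [0.6243, -0.2474, 0.1994]
tool_rot: [3.142, -0.002, -0.526]
contact_force: [-0.9, 0.6, 0.3]
opening: 0.0921
grip_force: 0.0
```

arm_command --pt "0 0 0" --pt "0 0 0" --pt "0 0 0" --pt "0 0 0" --pt "0 0 0" --pt "0 0 0" --pt "0 0 0" --pt "0 0 0" --pt "0 0 0" --pt "0 0 0" --spin '[0,0,0,0,0,0,0,0,0,0]' --jaw -0.1

```text
time: 20.9
tool_pos: [0.624, -0.2474, 0.1986]
tool_rot: [3.141, -0.0, -0.526]
contact_force: [0.0, -1.0, 0.9]
opening: 0.052
grip_force: 12.0
```

arm_command --pt "0 0 5" --pt "0 0 10" --pt "0 0 20" --pt "0 0 25" --pt "0 0 20" --pt "0 0 10" --spin '[0,0,0,0,0,0]'

```text
time: 21.5
tool_pos: [0.6244, -0.2474, 0.2916]
tool_rot: [-3.141, -0.004, -0.526]
contact_force: [-0.3, 0.3, -1.0]
opening: 0.0528
grip_force: 12.0
```

arm_command --pt "-3 8 0" --pt "-7 18 0" --pt "-11 28 0" --pt "-13 32 0" --pt "-13 32 0" --pt "-13 32 0" --pt "-13 32 0" --pt "-13 32 0" --pt "-13 32 0" --pt "-13 32 0" --pt "-13 32 0" --pt "-13 32 0" --pt "-13 32 0" --pt "-13 32 0" --pt "-13 32 0" --pt "-10 27 0" --pt "-6 18 0" --pt "-3 10.5 0" --pt "0 0 0" --pt "0 0 0" --spin '[0,0,0,0,0,0,0,0,0,0,0,0,0,0,0,0,0,0,0,0]'

```text
time: 23.5
tool_pos: [0.4279, 0.2458, 0.2881]
tool_rot: [3.141, 0.0, -0.526]
contact_force: [-0.6, -0.2, -1.4]
opening: 0.0525
grip_force: 12.0
```

arm_command --pt "0 0 -8" --pt "0 0 -15" --pt "0 0 -18" --pt "0 0 -15" --pt "0 0 -10" --pt "0 0 -5" --pt "0 0 -3" --pt "0 0 -2" --pt "0 0 -1" --pt "0 0 -1" --pt "0 0 -1" --pt "0 0 0" --pt "0 0 0" --spin '[0,0,0,0,0,0,0,0,0,0,0,0,0]'

```text
time: 24.8
tool_pos: [0.428, 0.2462, 0.2097]
tool_rot: [-3.142, -0.0, -0.526]
contact_force: [0.1, 0.1, -0.9]
opening: 0.0519
grip_force: 12.0
```

arm_command --pt "0 0 -1" --pt "0 0 0" --pt "0 0 -0.7" --pt "0 0 0" --pt "0 0 0" --spin '[0,0,0,0,0]'

```text
time: 25.3
tool_pos: [0.4281, 0.2462, 0.2084]
tool_rot: [-3.141, -0.0, -0.526]
contact_force: [-0.6, -1.3, 4.8]
opening: 0.0522
grip_force: 12.0
```

arm_command --pt "0 0 0" --pt "0 0 0" --pt "0 0 0" --pt "0 0 0" --pt "0 0 0" --spin '[0,0,0,0,0]' --jaw 0.4

```text
time: 25.8
tool_pos: [0.428, 0.2462, 0.2077]
tool_rot: [3.141, 0.0, -0.526]
contact_force: [-0.4, -0.3, 0.1]
opening: 0.0641
grip_force: 0.0
```

arm_command --pt "0 0 5" --pt "0 0 20" --pt "0 0 30" --pt "0 0 30" --pt "0 0 30" --pt "0 -30 10" --pt "0 -30 0" --pt "0 -40 0" --pt "0 -40 0" --pt "0 -40 0" --pt "0 -40 0" --pt "0 -30 0" --pt "0 0 0" --pt "0 0 0" --spin '[0,0,0,0,0,0,0,0,0,0,0,0,0,0]' --jaw 1

```text
time: 27.2
tool_pos: [0.4279, -0.0042, 0.3331]
tool_rot: [-3.141, -0.0, -0.528]
contact_force: [-0.4, 0.1, -0.1]
opening: 0.0921
grip_force: 0.0
```

```bash
python3 chk.py c
```

```text
top b 0.5917 0.2007 0.0274
top w 0.509 0.2229 0.0276
top g 0.4274 0.2449 0.0274
top ww 0.4526 -0.2343 0.0273
top wg 0.6383 -0.1064 0.0273
top wb 0.6056 0.0151 0.0272
side b 0.5919 0.202 0.028
side w 0.5103 0.2252 0.0282
side g 0.4288 0.247 0.0278
side ww 0.4464 -0.2315 0.0261
side wg 0.6403 -0.1042 0.0276
side wb 0.6068 0.0147 0.0292
```

View pics/side_c.png

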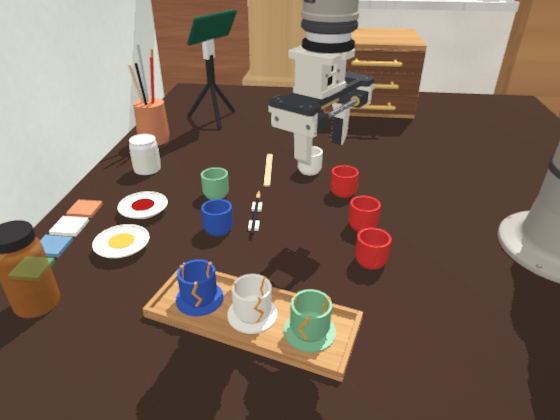

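The three seamed cups stand upright on their own discs: blue (198,285), white (252,300) and green (311,317). The sound cups haven't moved and the gripper is open and clear, so I'm handing in.

```bash
python3 -c "
from cell import *
print(hand_in())"
```

```text
the job is handed in; nothing more can be done
None
```

I placed the three mended cups upright on their matching felt discs, each about 1 mm from centre by camera. The sound cups weren't moved, the gripper is open and clear, and the job is handed in at about 27 s; hand-in returned no verdict.

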